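# Zero the table mill, set it four clicks coarse and make it ready to grind

### The job

Get the green table mill ready to grind, in this order: push the upright red pin of its adjustment ring clockwise (seen from above) until the burrs touch and the ring will go no further, then back it off four clicks counter-clockwise (one click per brass dot, 15 degrees each) and leave it there. Then flip the brass hopper lid shut, and last push the steel catch bin fully home between the mill's foot rails, up against the column under the spout. Leave everything else on the shelf where it stands.

Things in the scene. Friction and masses are not known exactly. Their poses are not given: they have to be found in the camera images.
- mill: Green table mill, fixed to the shelf, its yaw varies. Origin on the shelf under the axis of its column (100 mm across); z up. The red pin moves on its -x side (towards the robot), the lid's hinge is at +x, the spout points to -y. Collar 152 mm across, top at z 160, with 24 brass dots (15 degrees, one click, apart; at radius 70 mm). Steel hopper neck 96 mm across up to z 228 mm.
- mill_top (a point): Point on the mill's axis 180 mm above the shelf, level with the top of the adjustment ring (126 mm across): the centre about which the pin turns.
- spout (a point): Middle of the underside of the mill's spout nozzle (30 mm across), at y -86, z 76 mm in the mill's frame; the arm that carries it, 34 mm wide, reaches y -96 mm at z 106 to 130 mm.
- rails (a point): Point on the shelf midway between the outer ends of the mill's two foot rails, at y -170 mm in the mill's frame. The rails run along the mill's y to +65 mm, 22 mm high, 14 mm wide, 84 mm apart inside.
- ring (a joint): Angle of the adjustment ring, rad: 0 where the burrs touch (hard stop), growing counter-clockwise seen from above, up to 2.2; 0.5 to 1.8 at the start. One click is 0.262, four are 1.047. Dry friction only (about 2.5 N at the pin): it stays where it is left; clicks are counted on the brass dots, not felt. Where on the dots the burrs touch varies by 0.3 rad either way.
- pin (a point): Middle of the ring's upright red pin, 14 mm across, standing free from z 179 to 217 mm, 92 mm from the mill's axis; this point is at z 198. The brass tab under it is 14 mm wide and reaches 102 mm from the axis. Nothing stands beside the pin for 60 mm along its circle. With the burrs touching, the pin is 2.44 rad counter-clockwise from the mill's +x axis, give or take 0.3.
- lid (a joint): Hopper lid hinge, rad: 0 shut, about 2.0 at the start (leaning back past upright against its stop, where it stays). Light friction: once pushed well past upright, to about 1.0 or less, it falls shut by itself.
- lid_hinge (a point): Middle of the lid's hinge axis, at x 60, z 228 mm in the mill's frame; the axis runs along the mill's y.
- lid_edge (a point): Middle of the rim of the round brass lid (100 mm across, 6 mm thick) farthest from its hinge, 106 mm from the hinge axis. A wooden knob 18 mm across stands 12 mm out of the lid's upper face, 80 mm from the hinge. Open, the lid stands up over the mill's +x side, upper face to +x, rim at about z 330 mm; shut, the rim is over the -x side of the hopper at z 233 mm.
- bin: Loose open steel bin, 76 mm wide (x), 120 long (y), 60 high, walls 4 mm, about 0.35 kg. Origin under its centre, axes nearly along the mill's. It stands on the shelf, partly between the foot rails, 35 to 75 mm short of home (4 mm play each side). Fully home, its inner end touches the column and its origin is at y -110 mm in the mill's frame.
- tumbler_a: Crystal tumbler, 82 mm across, 92 mm high, standing on the coaster. Origin under its centre. Leave alone.
- tumbler_b: Crystal tumbler, 82 mm across, 92 mm high. Origin under its centre. Leave alone.
- coaster: Ochre silicone coaster, 104 mm across, 6 mm thick. Origin under its centre. Leave alone.
- cradle: Wooden decanter cradle, 120 by 170 by 59 mm. Origin under its centre. Leave alone.
- decanter: Glass decanter standing in the cradle, 112 mm across, 243 mm high with its stopper. Origin under its centre. Leave alone.
- jar: Flip-top glass storage jar, shut, 96 mm across, 143 mm high. Origin under its centre. Leave alone.
- tin: Round tin, 72 mm across, 95 mm high. Origin under its centre. Leave alone.
- bowl: Blue bowl, 110 mm across, 55 mm high. Origin under its centre. Leave alone.
- brush: Brush lying down, 170 mm long. Leave alone.
Not all that is in view belongs to the job. What is shaped like the bin but orange or purple is not meant.

How it is judged:
By the outcome, as a careful person would: the job done as asked, in the order asked, and still so for the second after the job is handed in, with the robot touching nothing.
It also fails if it takes over 72 s, if anything falls off the work surface, if the arm or the gripper's body presses on something with over 40 N, if the wrist force passes 120 N, or if a joint passes its speed limit or range.

### The arm

A 6-joint arm with a two-finger parallel gripper is mounted at the origin on the work surface. World frame = base frame: x ahead of the robot, y to its left, z up, the work surface at z = 0. Lengths are in m, angles in degrees, forces in N, time in s.
With the tool pointing down it reaches from about 0.25 to 0.725 m from the base axis. Payload 9.7 kg.
Tool frame: the origin (TCP) lies midway between the tips of the shut fingers; the grasp point (between the pads) lies 19 mm behind it (bot.pinch_z is the distance from the TCP to the grasp point, in m); z points along the fingers, y is the line along which they close (so a half turn about z gives the same grasp; the last joint's range is limited). The gripper opens to 85 mm and grips with 20 to 120 N. Pads are 22 mm wide; open, the fingers measure 114 mm over their backs; the gripper's body (76 mm by 85 mm) begins 54 mm behind the grasp point. The pads swing forward as they close: fully open they stand 13 mm farther back than shut.
Start: joints at [74.255, 4.979, 10.078, 95.1, 0, 90], TCP at [0.149, 0.529, 0.231] pointing down, gripper open.
Joint ranges: [-179.16, 179.16], [-48.56, 103.87], [-65.8, 70.77], [-126.05, 130.52], [-82.76, 87.17], [-180, 180]. Speed limits (degrees/s): [127.2, 127.2, 147.25, 180, 180, 180].

### API

Orientations are given as [roll, pitch, yaw] about the fixed x, y, z axes, in that order (R = Rz(yaw) Ry(pitch) Rx(roll)).
In Python, from workcell import sensors, camera, camera_params, ticket, bot gives the robot as it stands.
- The arm moves only by the shell command python3 -m jog 'ROWS' [FORCE]. ROWS is JSON, a list that holds one entry, the list of rows, each a list of 5 numbers: the shift along the world's x, y, z in units of 50 mm (1.0 is 50 mm), then the turn about the world's z in units of 5 degrees (1.0 is 5 degrees), then the opening, from 0 (shut) to 1 (fully open). In form: [[[tx, ty, tz, yaw, grip], ...]]. A call has 1 to 8 rows; each row shifts and turns the commanded pose from where the row before left it; what a row does not reach is not made up. A row lasts 1/10 s, in which the tool goes at most 50 mm and 8.59 degrees, less where a joint would pass 70% of its speed; a pose out of reach is approached as far as the arm can. A call is refused whole if a number of a shift passes 1 or a number of a turn 1, either way. A call with a gripper value outside its range is refused whole. The fingers move at their own pace and stop on an object; FORCE is the grip in N (left out, the last holds). Time passes only in rows, so rows that do not move let the fingers close. It gives the time, the measured TCP pose, the force, the opening and the grip force at its end, in the units of the state.
- sensors.get_obs(): the state, without advancing time (a new reading comes with each control period).
- camera(name): name is "scene" or "side" or "wrist"; returns the picture (420x560x3 uint8, blue, green, red); there is no depth.
- camera_params(name): a dict with "fx", "fy", "cx", "cy" (pixels), "T" (4x4, takes a point from camera to world coordinates); the wrist camera has in their place "tool_from_camera" (4x4, takes a point from camera to tool coordinates, whose origin is the TCP and whose axes are the flange's). Camera axes: x right, y down, z forward; pixel columns grow to the right and rows downward; lengths in m; the calibration is good to about 2 mm. The wrist camera is an equidistant fisheye: a pixel r from the principal point sees the ray r / f radians off the axis. A picture is of the moment at which its call begins: read the wrist's pose just before it. camera_params takes no time and is no camera call.
- ticket.job_done(): hands the job in; it is judged then, once.
The state is a dict: "time": time; "q": joint angles; "qd": joint speeds; "joint_efforts": joint torques, N m; "ee_pos": TCP position; "tcp_rot": TCP orientation; "wrist_force": force on the tool from outside, world axes, zero at the start; "torque": the same for the moment, N m; "opening": finger opening in m; "grasp_force": force on a finger pad.
Only numpy, scipy, OpenCV 4.12 (cv2) and the standard library are available. Lean on these libraries where they do the work, as an engineer would, in place of code of your own. Each camera call takes 0.05 s, during which the arm holds its last target. There are 200 camera calls.

## Working session

There is one attempt and no reset: what is moved stays moved. The work goes in short steps, Python scripts to look and compute and a shell command to move; the robot and the scene stay as the last step left them, time stands still between calls to the robot, and variables do not carry over. Pictures are saved under pics/ and viewed, at most 12 in all, crops included, and the job is handed in when it is done.

```bash
ls; mkdir -p pics; python3 - <<'E'
from workcell import sensors,camera,camera_params,bot
import cv2,numpy as np
np.set_printoptions(precision=4,suppress=True)
for n in("scene","side"):
    cv2.imwrite(f"pics/{n}0.png",camera(n)); print(n,camera_params(n))
print(camera_params("wrist"))
o=sensors.get_obs();print(o)
E
```

```text
pics
scene {'fx': 498.9669519337007, 'fy': 498.9669519337007, 'cx': 274.0145577605436, 'cy': 208.52185763252933, 'T': array([[ 0.5353,  0.5258, -0.661 ,  1.4258],
       [ 0.8444, -0.3126,  0.4351, -0.5705],
       [ 0.0222, -0.7911, -0.6113,  0.9835],
       [ 0.    ,  0.    ,  0.    ,  1.    ]])}
side {'fx': 457.44444544608945, 'fy': 457.44444544608945, 'cx': 288.7513398670442, 'cy': 213.0047438576632, 'T': array([[ 0.6923, -0.5569,  0.4588, -0.0957],
       [-0.7215, -0.525 ,  0.4514, -0.6063],
       [-0.0105, -0.6436, -0.7653,  1.2134],
       [ 0.    ,  0.    ,  0.    ,  1.    ]])}
{'fx': 325.19226210127806, 'fy': 325.19226210127806, 'cx': 279.73144082314207, 'cy': 210.3690646859032, 'tool_from_camera': array([[ 0.0002, -0.9447, -0.3278,  0.0842],
       [ 1.    ,  0.0001,  0.0002, -0.0003],
       [-0.0002, -0.3278,  0.9447, -0.1431],
       [ 0.    ,  0.    ,  0.    ,  1.    ]])}
{'time': 0.1, 'q': array([74.2563,  5.007 , 10.039 , 95.099 , -0.0009, 90.0001]), 'qd': array([-0.0219, -0.1396,  0.038 ,  0.0311,  0.0802, -0.0903]), 'joint_efforts': array([ -0.0001, -52.1557,  46.5655,   0.0158,  -0.    ,  -0.    ]), 'ee_pos': array([0.1492, 0.5292, 0.2307]), 'tcp_rot': array([-179.933 ,    0.0009,  164.2562]), 'wrist_force': array([ 0.4024, -0.3526,  0.322 ]), 'torque': array([-0.0027,  0.0375, -0.0192]), 'grasp_force': 0.0, 'opening': 0.08527317652933811}
```

View pics/scene0.png

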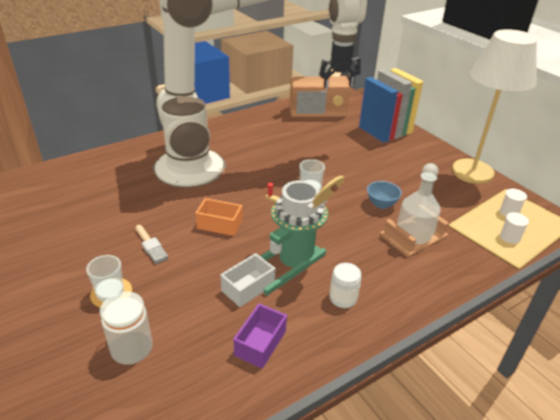

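View pics/side0.png

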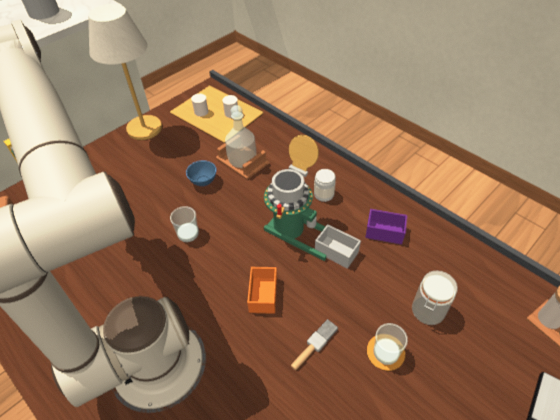

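Scene view: mill at about (297,230), red pin (269,188), lid open towards (330,190), bin at (248,280), tumbler near the mill at (312,178). Side view: mill (288,205), pin (279,210), bin (338,246), lid (303,152). I'll zoom in on the mill.

```bash
cat > h.py <<'E'
import cv2,numpy as np
from workcell import sensors,camera,camera_params
from scipy.spatial.transform import Rotation as R
np.set_printoptions(precision=4,suppress=True)
P={n:camera_params(n) for n in("scene","side")}
def ray(n,u,v):
    p=P[n];d=p["T"][:3,:3]@np.array([(u-p["cx"])/p["fx"],(v-p["cy"])/p["fy"],1]);return p["T"][:3,3],d/np.linalg.norm(d)
def plane(n,u,v,z):
    o,d=ray(n,u,v);return o+d*(z-o[2])/d[2]
def tri(a,b):
    (o1,d1),(o2,d2)=ray("scene",*a),ray("side",*b)
    s=np.linalg.lstsq(np.c_[d1,-d2],o2-o1,rcond=None)[0]
    p,q=o1+s[0]*d1,o2+s[1]*d2;return (p+q)/2,np.linalg.norm(p-q)
def proj(n,X):
    p=P[n];c=p["T"][:3,:3].T@(np.asarray(X)-p["T"][:3,3]);return np.array([p["fx"]*c[0]/c[2]+p["cx"],p["fy"]*c[1]/c[2]+p["cy"]])
def red(im):
    h=cv2.cvtColor(im,cv2.COLOR_BGR2HSV);m=(((h[...,0]<6)|(h[...,0]>174))&(h[...,1]>170)&(h[...,2]>110)).astype(np.uint8)
    return m
E
python3 - <<'E'
from h import *
a=cv2.imread("pics/scene0.png");b=cv2.imread("pics/side0.png")
A=cv2.resize(a[160:310,210:360],(400,400),interpolation=cv2.INTER_CUBIC)
B=cv2.resize(b[125:275,245:395],(400,400),interpolation=cv2.INTER_CUBIC)
cv2.imwrite("pics/z0.png",np.hstack([A,B]))
for n,im in(("scene",a),("side",b)):
    k,l,s,c=cv2.connectedComponentsWithStats(red(im))
    for i in range(1,k):
        if s[i,4]>8: print(n,s[i],c[i])
    h=cv2.cvtColor(im,cv2.COLOR_BGR2HSV)
    m=((h[...,0]>60)&(h[...,0]<90)&(h[...,1]>110)).astype(np.uint8)
    k,l,s,c=cv2.connectedComponentsWithStats(m)
    for i in range(1,k):
        if s[i,4]>40: print(n,"green",s[i],c[i])
E
```

```text
scene [391  94  10  45  81] [395.7654 115.3951]
scene [268 184   4  12  35] [269.5714 189.5143]
side [277 204   5  11  35] [278.9429 209.0857]
```

View pics/z0.png

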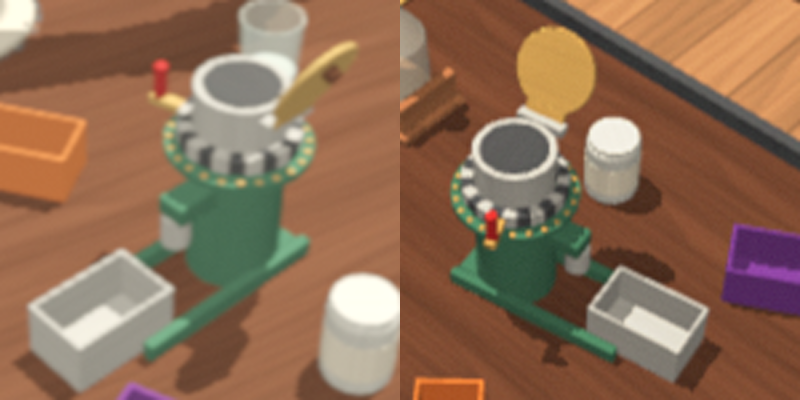

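Zoom: the neck rim centre is at scene (301,193) and side (288,182). The lid is open, leaning back, with its hinge at side (298,170). The bin is short of home at the rails' outer end.

```bash
python3 - <<'E'
from h import *
S=lambda u,v:(210+u*.375,160+v*.375)
D=lambda u,v:(245+(u-400)*.375,125+v*.375)
print("neck",tri(S(243,88),D(515,152)),plane("scene",*S(243,88),.228),plane("side",*D(515,152),.228))
pin,_=tri((269.57,189.51),(278.94,209.09));print("pin",pin,_,plane("scene",269.57,189.51,.2),plane("side",278.94,209.09,.2))
# rails, top edges z=.022
print("rail+x",plane("scene",*S(150,345),.022),plane("scene",*S(305,238),.022))
print("rail-x",plane("side",*D(613,350),.022),plane("side",*D(455,270),.022))
print("lid edge",tri(S(352,45),D(556,30)))
print("hinge",plane("side",*D(542,122),.228))
print("bin scene",[plane("scene",*S(*p),.06)[:2] for p in((30,315),(123,252),(173,297),(80,352))])
print("bin side",[plane("side",*D(*p),.06)[:2] for p in((590,307),(622,270),(707,312),(676,350))])
E
```

```text
neck (array([0.5849, 0.0649, 0.2234]), np.float64(0.0027815673850594864)) [0.5892 0.0628 0.228 ] [0.5811 0.0601 0.228 ]
pin [0.5024 0.0217 0.201 ] 0.0007142108704678673 [0.5015 0.0219 0.2   ] [0.5031 0.0227 0.2   ]
rail+x [ 0.6666 -0.0878  0.022 ] [0.6206 0.1359 0.022 ]
rail-x [ 0.5683 -0.1095  0.022 ] [0.5244 0.1126 0.022 ]
lid edge (array([0.6889, 0.1017, 0.319 ]), np.float64(0.009247244688539314))
hinge [0.6366 0.0705 0.228 ]
bin scene [array([ 0.6039, -0.1849]), array([ 0.574 , -0.0634]), array([ 0.6543, -0.0544]), array([ 0.6703, -0.1673])]
bin side [array([ 0.5749, -0.0656]), array([ 0.6428, -0.0567]), array([ 0.6634, -0.1699]), array([ 0.5965, -0.1776])]
```

```bash

python3 -m jog '[[[0.252,-0.362,0.043,-0.98,0.6],[0.252,-0.362,0.043,-0.98,0.6],[0.252,-0.362,0.043,-0.98,0.6],[0.252,-0.362,0.043,-0.98,0.6],[0.252,-0.362,0.043,-0.98,0.6],[0.252,-0.362,0.043,-0.98,0.6],[0.252,-0.362,0.043,-0.98,0.6]]]'
python3 -m jog '[[[0.252,-0.362,0.043,-0.98,0.6],[0.252,-0.362,0.043,-0.98,0.6],[0.252,-0.362,0.043,-0.98,0.6],[0.252,-0.362,0.043,-0.98,0.6],[0.252,-0.362,0.043,-0.98,0.6],[0.252,-0.362,0.043,-0.98,0.6],[0.252,-0.362,0.043,-0.98,0.6]]]'
python3 -m jog '[[[0.252,-0.362,0.043,-0.98,0.6],[0.252,-0.362,0.043,-0.98,0.6],[0.252,-0.362,0.043,-0.98,0.6],[0.252,-0.362,0.043,-0.98,0.6],[0.252,-0.362,0.043,-0.98,0.6],[0.252,-0.362,0.043,-0.98,0.6],[0.252,-0.362,0.043,-0.98,0.6]]]'
python3 -m jog '[[[0.252,-0.362,0.043,-0.98,0.6],[0.252,-0.362,0.043,-0.98,0.6],[0.252,-0.362,0.043,-0.98,0.6],[0.252,-0.362,0.043,-0.98,0.6],[0.252,-0.362,0.043,-0.98,0.6],[0.252,-0.362,0.043,-0.98,0.6],[0.252,-0.362,0.043,-0.98,0.6],[0,0,0,0,0.6]]]'
cat >> h.py <<'E'
W=camera_params("wrist")
def wrist(name=None):
    o=sensors.get_obs();T=np.eye(4);T[:3,:3]=R.from_euler("xyz",o["tcp_rot"],degrees=True).as_matrix();T[:3,3]=o["ee_pos"]
    im=camera("wrist")
    if name: cv2.imwrite(f"pics/{name}.png",im)
    return im,T@W["tool_from_camera"]
def wplane(C,u,v,z):
    x,y=(u-W["cx"])/W["fx"],(v-W["cy"])/W["fy"];r=np.hypot(x,y)+1e-9
    d=C[:3,:3]@np.array([np.sin(r)*x/r,np.sin(r)*y/r,np.cos(r)]);return C[:3,3]+d*(z-C[2,3])/d[2]
def comps(m,lo=20):
    k,l,s,c=cv2.connectedComponentsWithStats(m.astype(np.uint8));return [(s[i],c[i]) for i in range(1,k) if s[i,4]>lo]
E
python3 - <<'E'
from h import *
im,C=wrist("w1")
np.save("C1",C)
for s,c in comps(red(im)): print(s,c,wplane(C,*c,.2),wplane(C,*c,.217))
E
```

```text
time: 0.8
ee_pos: [0.2378, 0.4018, 0.2461]
tcp_rot: [-180.0, 0.0, 129.8]
wrist_force: [0.4, -0.5, 0.9]
opening: 0.0514
grasp_force: 0.0
time: 1.5
ee_pos: [0.326, 0.2751, 0.2612]
tcp_rot: [-180.0, 0.0, 95.5]
wrist_force: [-0.2, 0.1, -0.1]
opening: 0.0514
grasp_force: 0.0
time: 2.2
ee_pos: [0.4142, 0.1484, 0.2762]
tcp_rot: [-180.0, 0.0, 61.2]
wrist_force: [-0.4, 1.6, 0.1]
opening: 0.0513
grasp_force: 0.0
time: 3.0
ee_pos: [0.503, 0.021, 0.2908]
tcp_rot: [-180.0, 0.1, 26.8]
wrist_force: [0.3, 1.1, 0.3]
opening: 0.0513
grasp_force: 0.0
[266 199  20  32 493] [275.8641 215.0649] [0.5016 0.023  0.2   ] [0.5072 0.0256 0.217 ]
```

View pics/w1.png

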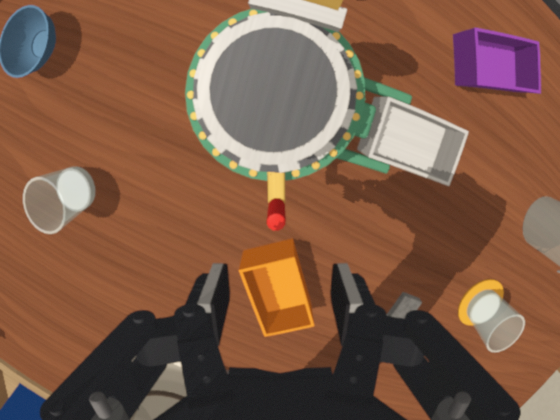

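Wrist view: the pin (276,215) sits centred ahead of the fingers, the collar with its dots is centred near (275,93), the hinge bar is at (297,12), and the bin is at (413,138).

```bash
cat >> h.py <<'E'
from scipy.optimize import least_squares
def dots(im,C):
    h=cv2.cvtColor(im,cv2.COLOR_BGR2HSV);m=(h[...,0]>15)&(h[...,0]<32)&(h[...,1]>90)&(h[...,2]>130)
    return np.array([wplane(C,*c,.160)[:2] for s,c in comps(m,6) if s[4]<140])
E
python3 - <<'E'
from h import *
im=cv2.imread("pics/w1.png");C=np.load("C1.npy")
p=dots(im,C);c=np.array([.585,.064])
for _ in range(3):
    r=np.hypot(*(p-c).T);q=p[abs(r-.07)<.008]
    c=least_squares(lambda x:np.hypot(*(q-x).T)-.070,c).x
print(len(q),c,np.round(np.hypot(*(q-c).T),4))
a=np.degrees(np.arctan2(*(q-c).T[::-1]));print(np.sort(a%360)); print("phase",np.degrees(np.angle(np.mean(np.exp(1j*np.radians(a*24)))))/24)
pin=np.array([.502,.0225]);d=pin-c;print("pin",np.hypot(*d),np.degrees(np.arctan2(d[1],d[0]))%360)
# neck: white-ish big component at rim
g=wplane(C,275,93,.228);print(g)
# bin corners / rails approx
for u,v,z in((385,97,.06),(467,130,.06),(449,184,.06),(362,150,.06)):print("bin",wplane(C,u,v,z)[:2])
print("hinge",wplane(C,249,8,.228)[:2],wplane(C,344,24,.228)[:2])
print("orange",wplane(C,270,285,.05)[:2], "tumbler",wplane(C,45,205,.05)[:2])
E
```

```text
20 [0.5838 0.0666] [0.0719 0.0713 0.0718 0.0718 0.0712 0.0717 0.0716 0.0716 0.0712 0.0713
 0.0714 0.0715 0.0709 0.0713 0.0713 0.0714 0.0709 0.0711 0.0713 0.0712]
[ 41.0005  56.0468  71.0821  86.0993 101.3039 116.2762 131.3779 146.4244
 161.5591 176.5456 191.5301 221.4382 236.5201 251.5143 266.545  281.4413
 296.3774 311.3869 326.0403 341.2023]
phase -3.6643052619397185
pin 0.09291655626799224 208.3098959996489
[0.5824 0.0639 0.228 ]
bin [ 0.643  -0.0462]
bin [ 0.668  -0.1645]
bin [ 0.5948 -0.1802]
bin [ 0.574  -0.0524]
hinge [0.625  0.1034] [0.643  0.0463]
orange [ 0.356  -0.0387] tumbler [0.3072 0.3195]
```

```bash

python3 -m jog '[[[-0.02,0.03,-0.4,0.3,0.6],[0,0,-0.4,0,0.6],[0,0,-0.4,0,0.6],[0,0,-0.4,0,0.6],[0,0,-0.2,0,0.6],[0,0,-0.2,0,0.6],[0,0,-0.05,0,0.4],[0,0,0,0,0.2]]]' 60
python3 -m jog '[[[0,0,0,0,0.2],[0,0,0,0,0.2],[0,0,0,0,0.2]]]'
python3 - <<'E'
from h import *
im,C=wrist("w2")
for s,c in comps(red(im)): print(s,c,wplane(C,*c,.21))
c=np.array([.5838,.0666]);f=np.radians(208.3-4*np.arange(21));p=.0925*np.c_[np.cos(f),np.sin(f)]
print(np.c_[208.3-4*np.arange(1,21),np.diff(p,axis=0)/.05].round(3)); print(c+p[0])
E
```

```text
time: 3.85
ee_pos: [0.501, 0.0242, 0.1892]
tcp_rot: [180.0, -0.0, 28.6]
wrist_force: [-0.4, 0.0, -0.0]
opening: 0.0229
grasp_force: 0.0
time: 4.15
ee_pos: [0.5013, 0.0241, 0.1895]
tcp_rot: [180.0, -0.0, 28.6]
wrist_force: [-1.3, 1.3, -0.8]
opening: 0.017
grasp_force: 0.0
[ 267  255   30   62 1549] [281.2046 286.3499] [0.5076 0.0262 0.21  ]
[[204.3    -0.057   0.116]
 [200.3    -0.049   0.119]
 [196.3    -0.041   0.123]
 [192.3    -0.032   0.125]
 [188.3    -0.023   0.127]
 [184.3    -0.014   0.128]
 [180.3    -0.005   0.129]
 [176.3     0.004   0.129]
 [172.3     0.013   0.128]
 [168.3     0.022   0.127]
 [164.3     0.031   0.125]
 [160.3     0.039   0.123]
 [156.3     0.048   0.12 ]
 [152.3     0.056   0.116]
 [148.3     0.064   0.112]
 [144.3     0.072   0.107]
 [140.3     0.079   0.102]
 [136.3     0.086   0.096]
 [132.3     0.092   0.09 ]
 [128.3     0.098   0.084]]
[0.5024 0.0227]
```

View pics/w2.png

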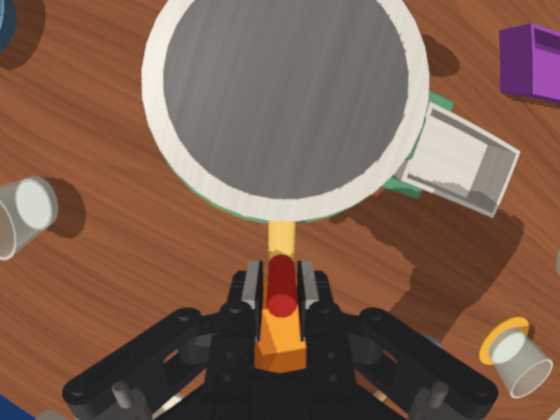

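The pin is caged between the pads at (281,286). Sweeping clockwise now.

```bash

python3 -m jog '[[[-0.055,0.116,0,-0.8,0.2],[-0.047,0.119,0,-0.8,0.2],[-0.039,0.123,0,-0.8,0.2],[-0.030,0.125,0,-0.8,0.2],[-0.021,0.127,0,-0.8,0.2],[-0.012,0.128,0,-0.8,0.2]]]'
python3 -m jog '[[[-0.003,0.129,0,-0.8,0.2],[0.004,0.129,0,-0.8,0.2],[0.013,0.128,0,-0.8,0.2]]]'
python3 -m jog '[[[0.011,0.064,0,-0.4,0.2],[0.011,0.064,0,-0.4,0.2]]]'
python3 -m jog '[[[0.015,0.063,0,-0.4,0.2],[0.016,0.062,0,-0.4,0.2]]]'
```

```text
time: 4.8
ee_pos: [0.4919, 0.0502, 0.1892]
tcp_rot: [-179.5, -0.0, 5.5]
wrist_force: [-2.1, 2.8, 0.2]
opening: 0.0175
grasp_force: 1.6
time: 5.1
ee_pos: [0.4941, 0.0045, 0.1894]
tcp_rot: [-176.6, -0.0, -1.4]
wrist_force: [-1.9, 2.0, 0.4]
opening: 0.017
grasp_force: 1.2
time: 5.3
ee_pos: [0.4934, -0.0116, 0.1891]
tcp_rot: [-175.8, 0.0, -3.7]
wrist_force: [0.3, 0.8, 0.3]
opening: 0.0175
grasp_force: 0.0
time: 5.5
ee_pos: [0.493, -0.0266, 0.1891]
tcp_rot: [-174.9, 0.0, -6.0]
wrist_force: [0.1, 0.8, 0.1]
opening: 0.0171
grasp_force: 0.0
```

The measured y went backwards and the roll is tilting. I need to see what happened before moving on.

```bash
python3 - <<'E'
from h import *
o=sensors.get_obs();print(o)
im,C=wrist()
s=camera("scene");d=camera("side")
for n,i in(("scene",s),("side",d)):
    for q in comps(red(i),8): print(n,q)
for q in comps(red(im)): print("wrist",q)
A=cv2.resize(s[90:310,170:390],(400,400));B=cv2.resize(d[90:310,175:395],(400,400))
cv2.imwrite("pics/x1.png",np.vstack([np.hstack([A,B])]));cv2.imwrite("pics/w3.png",im)
E
```

```text
{'time': 5.5, 'q': array([ -6.0546,  -3.4476,  -3.2506,  90.2504,   5.1444, 179.9448]), 'qd': array([-11.5605,  -0.081 ,  -0.357 ,  -0.1021,   4.7057,   0.0342]), 'joint_efforts': array([  1.5805, -43.1711,  46.9673,   0.0404,   0.1513,   0.0001]), 'ee_pos': array([ 0.493 , -0.0266,  0.1891]), 'tcp_rot': array([-174.8556,    0.0484,   -5.9996]), 'wrist_force': array([0.1095, 0.7968, 0.1306]), 'torque': array([-0.0874,  0.0159, -0.0304]), 'grasp_force': 0.0, 'opening': 0.01713865915636516}
scene (array([391,  94,  10,  45,  91], dtype=int32), array([395.6264, 116.011 ]))
scene (array([265, 188,   4,  12,  41], dtype=int32), array([266.561 , 193.1951]))
wrist (array([ 175,  227,   49,   58, 1655], dtype=int32), array([199.0085, 256.3372]))
```

View pics/x1.png

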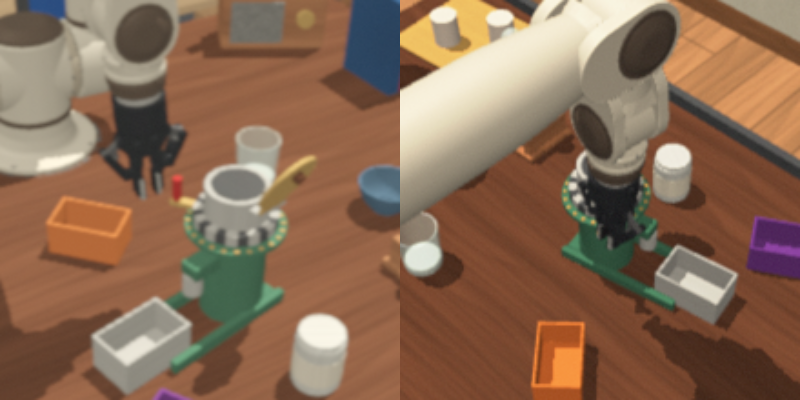

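The last joint hit its 180° limit (q6 = q1 + 180 − yaw), so the pin slipped out of the fingers. It still stands upright, to the right of them in the scene view. I'll lift, turn the wrist the other way (yaw about +205°), and redo the sweep.

```bash

python3 -m jog '[[[0,0,0.4,0,0.2],[0,0,0.4,0,0.3],[0,0,0.4,0.5,0.4],[0,0,0.4,1,0.5],[0,0,0.4,1,0.6],[0,0,0,1,0.6],[0,0,0,1,0.6],[0,0,0,1,0.6]]]'
python3 -m jog '[[[0,0.1,0,1,0.6],[0,0.1,0,1,0.6],[0,0.1,0,1,0.6],[0,0.1,0,1,0.6],[0,0.1,0,1,0.6],[0,0.1,0,1,0.6],[0,0.1,0,1,0.6],[0,0.1,0,1,0.6]]]'
python3 -m jog '[[[0,0,0,1,0.6],[0,0,0,1,0.6],[0,0,0,1,0.6],[0,0,0,1,0.6],[0,0,0,1,0.6],[0,0,0,1,0.6],[0,0,0,1,0.6],[0,0,0,1,0.6]]]'
python3 -m jog '[[[0,0,0,1,0.6],[0,0,0,1,0.6],[0,0,0,1,0.6],[0,0,0,1,0.6],[0,0,0,1,0.6],[0,0,0,1,0.6],[0,0,0,1,0.6],[0,0,0,1,0.6]]]'
python3 - <<'E'
from h import *
c=np.array([.5838,.0666])
im,C=wrist("w4");s=camera("scene");d=camera("side")
def ang(p): e=p[:2]-c;return p[:2],np.hypot(*e),np.degrees(np.arctan2(e[1],e[0]))%360
for q in comps(red(s),8):print(ang(plane("scene",*q[1],.2)))
for q in comps(red(d),8):print(ang(plane("side",*q[1],.2)))
for q in comps(red(im)):print(q,ang(wplane(C,*q[1],.2)))
o=sensors.get_obs();print(o["q"],o["ee_pos"],o["tcp_rot"])
E
```

```text
time: 6.45
ee_pos: [0.4931, -0.0258, 0.2892]
tcp_rot: [-174.9, 0.0, 21.8]
wrist_force: [-0.3, 0.3, -0.3]
opening: 0.0518
grasp_force: 0.0
time: 7.25
ee_pos: [0.493, 0.0144, 0.289]
tcp_rot: [-174.9, 0.1, 61.8]
wrist_force: [0.0, 0.7, -0.4]
opening: 0.0512
grasp_force: 0.0
time: 8.05
ee_pos: [0.493, 0.0142, 0.289]
tcp_rot: [-174.9, 0.1, 101.8]
wrist_force: [-0.4, -0.3, 0.1]
opening: 0.051
grasp_force: 0.0
time: 8.85
ee_pos: [0.493, 0.0143, 0.289]
tcp_rot: [-174.9, 0.1, 141.8]
wrist_force: [-0.1, 0.8, 0.8]
opening: 0.0514
grasp_force: 0.0
(array([0.354 , 0.6224]), np.float64(0.601407728528518), np.float64(112.45975020976375))
(array([0.5119, 0.0068]), np.float64(0.0935254066334356), np.float64(219.7457183744069))
(array([0.5133, 0.0088]), np.float64(0.09118788531472491), np.float64(219.369843020882))
(array([291, 222,  18,  33, 481], dtype=int32), array([299.817 , 238.5156])) (array([0.5129, 0.0083]), np.float64(0.09181166646998501), np.float64(219.4074716859235))
[  3.8608   2.2599  13.5866 104.73    -3.825   42.474 ] [0.4929 0.0142 0.2892] [-174.8822    0.0676  141.5035]
```

```bash

python3 -m jog '[[[0.05,-0.015,0,1,0.6],[0.05,-0.015,0,1,0.6],[0.05,-0.015,0,1,0.6],[0.05,-0.015,0,1,0.6],[0.05,-0.015,0,1,0.6],[0.05,-0.015,0,1,0.6],[0.05,-0.015,0,1,0.6],[0.05,-0.015,0,1,0.6]]]'
python3 -m jog '[[[0,0,0,1,0.6],[0,0,0,1,0.6],[0,0,0,1,0.6],[0,0,-0.2,1,0.6],[0,0,-0.2,1,0.6],[0,0,-0.2,1,0.6],[0,0,-0.2,1,0.6],[0,0,-0.2,0.5,0.6]]]'
python3 -m jog '[[[0,0,-0.4,0,0.6],[0,0,-0.4,0,0.6],[0,0,-0.2,0,0.6],[0,0,0,0,0.4],[0,0,0,0,0.25],[0,0,0,0,0.22],[0,0,0,0,0.22]]]'
python3 - <<'E'
from h import *
c=np.array([.5838,.0666])
a=219.5-4*np.arange(23);f=np.radians(a);p=.092*np.c_[np.cos(f),np.sin(f)]
print(np.c_[a[1:],np.diff(p,axis=0)/.05,(c+p)[1:]].round(3)); print(c+p[0],sensors.get_obs()["q"])
for q in comps(red(wrist("w5")[0])): print(q)
E
```

```text
time: 9.8
ee_pos: [0.5131, 0.008, 0.289]
tcp_rot: [-174.9, 0.1, -178.4]
wrist_force: [0.7, 0.1, 1.1]
opening: 0.0513
grasp_force: 0.0
time: 10.6
ee_pos: [0.5129, 0.008, 0.2387]
tcp_rot: [-174.9, 0.1, -140.9]
wrist_force: [0.2, -0.1, -0.2]
opening: 0.051
grasp_force: 0.0
time: 11.3
ee_pos: [0.5133, 0.0079, 0.19]
tcp_rot: [-174.8, 0.1, -141.0]
wrist_force: [0.8, 0.2, 0.5]
opening: 0.0187
grasp_force: 0.0
[[215.5    -0.078   0.102   0.509   0.013]
 [211.5    -0.071   0.107   0.505   0.019]
 [207.5    -0.063   0.112   0.502   0.024]
 [203.5    -0.055   0.116   0.499   0.03 ]
 [199.5    -0.047   0.119   0.497   0.036]
 [195.5    -0.039   0.122   0.495   0.042]
 [191.5    -0.03    0.125   0.494   0.048]
 [187.5    -0.021   0.127   0.493   0.055]
 [183.5    -0.012   0.128   0.492   0.061]
 [179.5    -0.003   0.128   0.492   0.067]
 [175.5     0.006   0.128   0.492   0.074]
 [171.5     0.015   0.128   0.493   0.08 ]
 [167.5     0.023   0.126   0.494   0.087]
 [163.5     0.032   0.124   0.496   0.093]
 [159.5     0.041   0.122   0.498   0.099]
 [155.5     0.049   0.119   0.5     0.105]
 [151.5     0.057   0.115   0.503   0.11 ]
 [147.5     0.065   0.111   0.506   0.116]
 [143.5     0.073   0.106   0.51    0.121]
 [139.5     0.08    0.101   0.514   0.126]
 [135.5     0.087   0.095   0.518   0.131]
 [131.5     0.093   0.088   0.523   0.136]]
[0.5128 0.0081] [  3.1634  -3.9636  -3.6627  87.1686  -4.1171 -35.9928]
(array([ 264,  255,   33,   62, 1504], dtype=int32), array([280.7374, 286.1656]))
```

View pics/w5.png

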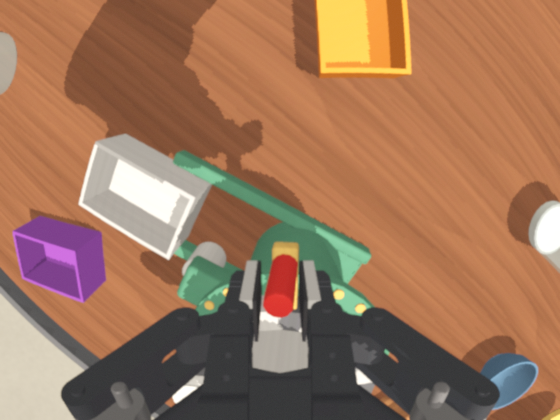

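The pin is again centred between the pads, at (281,286), with the wrist in a good range. Sweeping clockwise.

```bash

python3 -m jog '[[[-0.078,0.102,0,-0.8,0.22],[-0.071,0.107,0,-0.8,0.22],[-0.063,0.112,0,-0.8,0.22],[-0.055,0.116,0,-0.8,0.22],[-0.047,0.119,0,-0.8,0.22],[-0.039,0.122,0,-0.8,0.22]]]'
python3 -m jog '[[[-0.030,0.125,0,-0.8,0.22],[-0.021,0.127,0,-0.8,0.22],[-0.012,0.128,0,-0.8,0.22],[-0.003,0.128,0,-0.8,0.22],[0.006,0.128,0,-0.8,0.22],[0.015,0.128,0,-0.8,0.22]]]'
python3 -m jog '[[[0.023,0.126,0,-0.8,0.22]]]'
```

```text
time: 11.95
ee_pos: [0.4955, 0.0415, 0.1896]
tcp_rot: [-174.8, 0.1, -165.1]
wrist_force: [2.0, -2.8, -0.0]
opening: 0.0192
grasp_force: 1.6
time: 12.55
ee_pos: [0.493, 0.0797, 0.1896]
tcp_rot: [-174.8, 0.1, 170.9]
wrist_force: [-0.8, -3.1, 1.0]
opening: 0.0189
grasp_force: 1.7
time: 12.65
ee_pos: [0.4941, 0.086, 0.1896]
tcp_rot: [-174.8, 0.1, 166.9]
wrist_force: [-1.3, -3.5, 0.9]
opening: 0.0189
grasp_force: 1.7
```

```bash

python3 -m jog '[[[0.015,0.062,0,-0.4,0.22]]]' | egrep 'pos|force'
python3 -m jog '[[[0.017,0.062,0,-0.4,0.22]]]' | egrep 'pos|force'
python3 -m jog '[[[0.019,0.061,0,-0.4,0.22]]]' | egrep 'pos|force'
python3 -m jog '[[[0.021,0.061,0,-0.4,0.22]]]' | egrep 'pos|force'
```

```text
ee_pos: [0.4949, 0.0894, 0.1895]
wrist_force: [-1.3, -3.0, 2.7]
grasp_force: 1.5
ee_pos: [0.4957, 0.0923, 0.1895]
wrist_force: [-1.9, -2.6, 1.8]
grasp_force: 1.5
ee_pos: [0.4967, 0.0953, 0.1896]
wrist_force: [-1.4, -3.8, 1.8]
grasp_force: 1.5
ee_pos: [0.4977, 0.0983, 0.1895]
wrist_force: [-1.6, -3.1, 0.5]
grasp_force: 1.5
```

```bash

python3 -m jog '[[[0.024,0.060,0,-0.4,0.22]]]' | egrep 'pos|force'
python3 -m jog '[[[0.025,0.059,0,-0.4,0.22]]]' | egrep 'pos|force'
python3 -m jog '[[[0.028,0.058,0,-0.4,0.22]]]' | egrep 'pos|force'
python3 -m jog '[[[0.029,0.057,0,-0.4,0.22]]]' | egrep 'pos|force'
```

```text
ee_pos: [0.4989, 0.1013, 0.1895]
wrist_force: [-2.8, -2.6, 1.7]
grasp_force: 1.5
ee_pos: [0.5001, 0.1043, 0.1895]
wrist_force: [-1.6, -3.2, 1.9]
grasp_force: 1.5
ee_pos: [0.5015, 0.1072, 0.1895]
wrist_force: [-1.9, -2.2, 2.1]
grasp_force: 1.5
ee_pos: [0.5029, 0.11, 0.1895]
wrist_force: [-2.6, -3.0, 1.7]
grasp_force: 1.5
```

```bash

python3 -m jog '[[[0.032,0.056,0,-0.4,0.22]]]' | egrep 'pos|force'
python3 -m jog '[[[0.033,0.055,0,-0.4,0.22]]]' | egrep 'pos|force'
python3 -m jog '[[[0.036,0.054,0,-0.4,0.22]]]' | egrep 'pos|force'
python3 -m jog '[[[0.037,0.053,0,-0.4,0.22]]]' | egrep 'pos|force'
```

```text
ee_pos: [0.5046, 0.1128, 0.1896]
wrist_force: [-2.3, -2.4, 1.6]
grasp_force: 1.5
ee_pos: [0.5062, 0.1155, 0.1896]
wrist_force: [-4.5, -6.4, 2.9]
grasp_force: 4.4
ee_pos: [0.5067, 0.1161, 0.1894]
wrist_force: [-12.5, -25.0, 5.7]
grasp_force: 14.2
ee_pos: [0.5071, 0.1164, 0.1893]
wrist_force: [-21.0, -39.5, 6.4]
grasp_force: 22.2
```

Hard stop found: the force climbed to 45 N at about 147°. I'll relax by 4° (within the cage's play) and measure the pin there as the zero.

```bash

python3 -m jog '[[[-0.037,-0.053,0,0.4,0.22],[-0.036,-0.054,0,0.4,0.22],[0,0,0,0,0.22]]]'
cat >> h.py <<'E'
c0=np.array([.5838,.0666])
def ang(p): e=p[:2]-c0;return p[:2],np.hypot(*e).round(4),round(np.degrees(np.arctan2(e[1],e[0]))%360,2)
def measpin(name):
    im,C=wrist(name)
    for q in comps(red(im),60):print("wrist",q,ang(wplane(C,*q[1],.2)))
    for n in("scene","side"):
        i=camera(n);cv2.imwrite(f"pics/{name}{n}.png",i)
        for q in comps(red(i),6):
            a=ang(plane(n,*q[1],.2))
            if a[1]<.12: print(n,q,a)
    print(ang(sensors.get_obs()["ee_pos"]))
E
python3 -c "
from h import *
measpin('stop')"
```

```text
time: 14.15
ee_pos: [0.5062, 0.1153, 0.1895]
tcp_rot: [-174.9, 0.1, 147.1]
wrist_force: [-2.1, -4.0, 1.5]
opening: 0.0192
grasp_force: 2.4
wrist (array([ 258,  255,   35,   62, 1567], dtype=int32), array([275.9892, 286.8577])) (array([0.5063, 0.114 ]), np.float64(0.0909), np.float64(148.53))
scene (array([298, 175,   2,   4,   7], dtype=int32), array([298.4286, 176.7143])) (array([0.4903, 0.1243]), np.float64(0.1099), np.float64(148.3))
(array([0.5062, 0.1154]), np.float64(0.0916), np.float64(147.85))
```

```bash

python3 -m jog '[[[-0.065,-0.111,0,0.8,0.22],[-0.057,-0.115,0,0.8,0.22],[-0.049,-0.119,0,0.8,0.22],[-0.041,-0.122,0,0.8,0.22],[-0.032,-0.124,0,0.8,0.22],[-0.023,-0.126,0,0.8,0.22],[-0.015,-0.128,0,0.8,0.22]]]'
python3 -m jog '[[[-0.006,-0.128,0,0.8,0.22],[0.003,-0.128,0,0.8,0.22],[0.012,-0.128,0,0.8,0.22],[0.021,-0.127,0,0.8,0.22],[0.030,-0.125,0,0.8,0.22],[0.039,-0.122,0,0.8,0.22],[0.047,-0.119,0,0.8,0.22],[0,0,0,0,0.22]]]'
python3 -c "
from h import *
measpin('b1')"
```

```text
time: 15.0
ee_pos: [0.4927, 0.0743, 0.1891]
tcp_rot: [-175.0, 0.1, 175.2]
wrist_force: [0.0, 3.1, -1.0]
opening: 0.0188
grasp_force: 1.6
time: 15.8
ee_pos: [0.4998, 0.0298, 0.1891]
tcp_rot: [-174.9, 0.1, -156.9]
wrist_force: [0.7, 1.6, 0.0]
opening: 0.0189
grasp_force: 0.2
wrist (array([ 266,  256,   33,   62, 1566], dtype=int32), array([283.0696, 286.993 ])) (array([0.4991, 0.0318]), np.float64(0.0916), np.float64(202.35))
side (array([274, 204,   4,  10,  32], dtype=int32), array([275.5938, 208.2812])) (array([0.4986, 0.032 ]), np.float64(0.092), np.float64(202.11))
(array([0.4997, 0.0299]), np.float64(0.0918), np.float64(203.56))
```

```bash

python3 -m jog '[[[0.042,-0.090,0,0.6,0.22],[0.046,-0.088,0,0.6,0.22],[0,0,0,0,0.22]]]'
python3 -c "
from h import *
measpin('b2')"
```

```text
time: 16.25
ee_pos: [0.5041, 0.021, 0.1891]
tcp_rot: [-174.9, 0.1, -151.0]
wrist_force: [-0.2, 1.2, 0.3]
opening: 0.0189
grasp_force: 0.5
wrist (array([ 266,  256,   33,   62, 1543], dtype=int32), array([283.2826, 287.2359])) (array([0.5031, 0.023 ]), np.float64(0.0917), np.float64(208.4))
side (array([277, 205,   5,  10,  39], dtype=int32), array([278.9487, 209.4872])) (array([0.502 , 0.0216]), np.float64(0.0934), np.float64(208.83))
(array([0.504, 0.021]), np.float64(0.0919), np.float64(209.74))
```

The ring has been backed off 59.9° (pin 148.5° → 208.4°). I'll release, lift clear, and go over to straddle the open lid.

```bash

python3 -m jog '[[[0,0,0,0,0.4],[0,0,0,0,0.6],[0,0,0.4,0,0.6],[0,0,0.7,0,0.6],[0,0,0.8,0,0.8],[0,0,0.8,0,1],[0,0,0.8,0,1],[0,0,0.75,0,1]]]'
python3 -m jog '[[[0.213,0.082,0,0.96,1],[0.213,0.082,0,0.96,1],[0.213,0.082,0,0.96,1],[0.213,0.082,0,0.96,1],[0.213,0.082,0,0.96,1],[0.213,0.082,0,0.96,1],[0.213,0.082,0,0.96,1],[0.213,0.082,0,0.96,1]]]'
python3 -m jog '[[[0.213,0.082,0,0.96,1],[0.213,0.082,0,0.96,1],[0.213,0.082,0,0.96,1],[0.213,0.082,0,0.96,1],[0.213,0.082,0,0.96,1],[0.213,0.082,0,0.96,1],[0.213,0.082,0,0.96,1],[0,0,0,0,1]]]'
python3 -c "
from h import *
measpin('c1')
print(sensors.get_obs()['q'])"
```

```text
time: 17.2
ee_pos: [0.5036, 0.0207, 0.4035]
tcp_rot: [-174.8, 0.1, -151.0]
wrist_force: [0.6, 0.2, 0.3]
opening: 0.0851
grasp_force: 0.0
time: 18.0
ee_pos: [0.5895, 0.0537, 0.4015]
tcp_rot: [-174.9, 0.0, -112.4]
wrist_force: [0.3, -1.0, 0.3]
opening: 0.0853
grasp_force: 0.0
time: 18.8
ee_pos: [0.6648, 0.0825, 0.4]
tcp_rot: [-175.0, 0.1, -78.9]
wrist_force: [0.7, -0.0, -0.1]
opening: 0.0858
grasp_force: 0.0
wrist (array([438, 155,  21,  17, 230], dtype=int32), array([448.313 , 163.3652])) (array([0.5017, 0.023 ]), np.float64(0.0929), np.float64(207.98))
scene (array([268, 185,   4,  11,  38], dtype=int32), array([269.4474, 189.7895])) (array([0.5024, 0.021 ]), np.float64(0.0933), np.float64(209.27))
side (array([277, 204,   5,  11,  36], dtype=int32), array([279.2778, 209.1944])) (array([0.5035, 0.0217]), np.float64(0.092), np.float64(209.22))
(array([0.6635, 0.0822]), np.float64(0.0812), np.float64(11.06))
[  6.8849  29.8182  61.696  116.7796   0.4103 -94.0131]
```

View pics/c1.png

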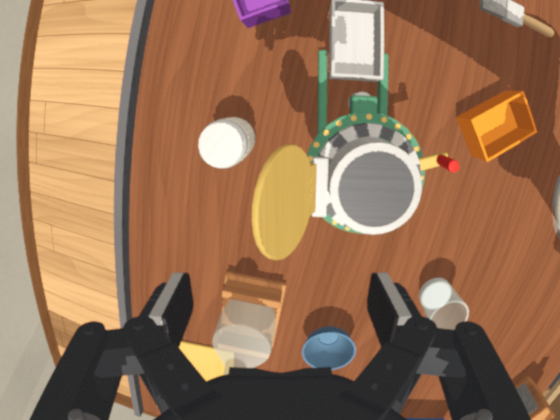

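The lid is between the two fingers' lines, with its far rim at (254,200). The pin is undisturbed at (448,163).

```bash

python3 - <<'E'
from h import *
o=sensors.get_obs();T=np.eye(4);T[:3,:3]=R.from_euler("xyz",o["tcp_rot"],degrees=True).as_matrix();T[:3,3]=o["ee_pos"];C=T@W["tool_from_camera"]
y=np.radians(11.35);M=np.array([[np.cos(y),np.sin(y)],[-np.sin(y),np.cos(y)]])
for u,v,z in((254,205,.324),(285,147,.29),(278,259,.29),(320,188,.228)):print(M@(wplane(C,u,v,z)[:2]-c0))
print("tcp",M@(o["ee_pos"][:2]-c0))
E
python3 -m jog '[[[0,0,-0.4,0,1],[0,0,-0.4,0,1],[0,0,-0.4,0,1],[0,0,-0.4,0,1],[0,0,-0.3,0,1],[0,0,-0.2,0,1],[0,0,-0.1,0,1],[0,0,0,0,1]]]'
```

```text
[ 0.107  -0.0124]
[ 0.0869 -0.0497]
[0.0933 0.0486]
[ 0.0564 -0.    ]
tcp [ 0.0812 -0.0004]
time: 19.75
ee_pos: [0.663, 0.0822, 0.2915]
tcp_rot: [-174.9, 0.1, -79.0]
wrist_force: [-0.0, 0.5, -0.1]
opening: 0.0854
grasp_force: 0.0
```

```bash

python3 -m jog '[[[-0.2,-0.04,0,0,1],[-0.2,-0.04,0,0,1],[-0.2,-0.04,0,0,1],[-0.2,-0.04,0,0,1]]]'
python3 -m jog '[[[-0.2,-0.04,0,0,1],[-0.2,-0.04,0,0,1],[-0.2,-0.04,0,0,1],[-0.2,-0.04,0,0,1]]]'
python3 -m jog '[[[-0.2,-0.04,0,0,1],[-0.2,-0.04,0,0,1]]]'
python3 - <<'E'
from h import *
im,C=wrist("l1")
a=camera("scene");b=camera("side")
cv2.imwrite("pics/l1z.png",np.hstack([cv2.resize(a[110:300,210:360],(316,400)),cv2.resize(b[90:280,215:365],(316,400))]))
E
```

```text
time: 20.15
ee_pos: [0.6256, 0.0746, 0.2962]
tcp_rot: [-174.3, 0.0, -79.0]
wrist_force: [7.5, 1.7, 23.0]
opening: 0.0856
grasp_force: 11.9
time: 20.55
ee_pos: [0.585, 0.0665, 0.2989]
tcp_rot: [-174.1, 0.0, -79.0]
wrist_force: [-2.6, 0.5, 21.7]
opening: 0.085
grasp_force: 10.8
time: 20.75
ee_pos: [0.5635, 0.0622, 0.2948]
tcp_rot: [-174.6, 0.0, -79.0]
wrist_force: [-0.7, 0.3, 0.7]
opening: 0.0854
grasp_force: 0.1
```

View pics/l1z.png

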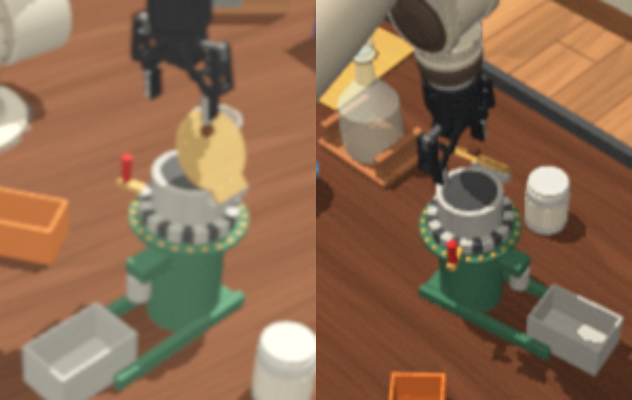

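The lid is past upright, with the outer finger on its upper face at the knob. I'll keep pushing until it falls.

```bash

python3 -m jog '[[[-0.2,-0.04,0,0,1],[-0.2,-0.04,0,0,1],[-0.2,-0.04,0,0,1],[-0.2,-0.04,0,0,1]]]'
python3 -m jog '[[[0,0,0.4,0,1],[0,0,0.6,0,1],[0,0,0.6,0,1],[0,0,0.4,0,1]]]'
python3 - <<'E'
from h import *
im,C=wrist("l2")
a=camera("scene");b=camera("side")
cv2.imwrite("pics/l2z.png",np.hstack([cv2.resize(im,(533,400)),cv2.resize(b[110:300,215:341],(265,400))]))
measpin("l3")
E
```

```text
time: 21.3
ee_pos: [0.5228, 0.0541, 0.2914]
tcp_rot: [-174.9, 0.1, -78.9]
wrist_force: [0.4, -0.1, 0.4]
opening: 0.0854
grasp_force: 0.0
time: 21.7
ee_pos: [0.523, 0.0541, 0.3938]
tcp_rot: [-174.8, 0.0, -78.9]
wrist_force: [1.2, 1.1, -0.2]
opening: 0.0856
grasp_force: 0.0
wrist (array([317, 150,  13,  18, 176], dtype=int32), array([322.5909, 159.2045])) (array([0.5023, 0.0237]), np.float64(0.0921), np.float64(207.77))
scene (array([268, 185,   4,  11,  39], dtype=int32), array([269.4615, 189.6667])) (array([0.5019, 0.0213]), np.float64(0.0936), np.float64(208.95))
side (array([277, 204,   5,  11,  36], dtype=int32), array([279.2778, 209.1944])) (array([0.5035, 0.0217]), np.float64(0.092), np.float64(209.22))
(array([0.5234, 0.0542]), np.float64(0.0617), np.float64(191.58))
```

View pics/l2z.png

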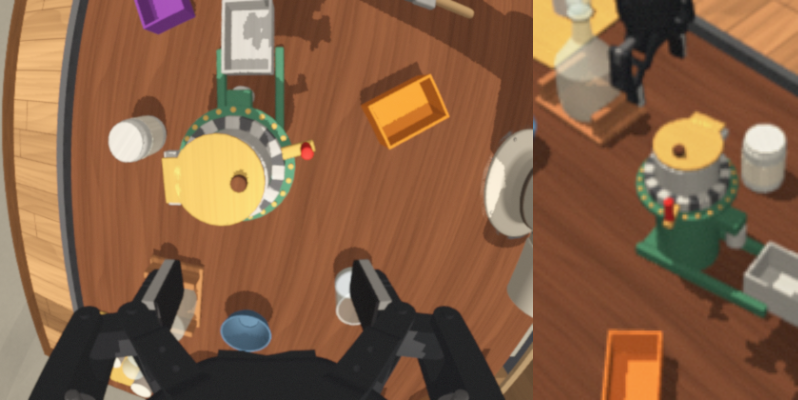

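The lid is shut and the pin hasn't moved. Next I measure the bin and its clutter.

```bash
python3 - <<'E'
from h import *
y=np.radians(11.35);M=np.array([[np.cos(y),np.sin(y)],[-np.sin(y),np.cos(y)]])
im=cv2.imread("pics/l2.png")
o=sensors.get_obs();T=np.eye(4);T[:3,:3]=R.from_euler("xyz",o["tcp_rot"],degrees=True).as_matrix();T[:3,3]=o["ee_pos"];C=T@W["tool_from_camera"]
f=560/533
for u,v in((221,0),(273,0),(274,73),(222,75)):print("bin",M@(wplane(C,u*f,v*f,.06)[:2]-c0))
for n in("scene","side"):
    i=cv2.imread(f"pics/l3{n}.png");h=cv2.cvtColor(i,cv2.COLOR_BGR2HSV)
    m=(h[...,0]>125)&(h[...,0]<160)&(h[...,1]>90)
    for s,c in comps(m,100):print(n,"purple",s,M@(plane(n,*c,.03)[:2]-c0),plane(n,*c,.03))
    m=((h[...,1]<70)&(h[...,2]>95)).astype(np.uint8)
    for s,c in comps(m,300):
        if s[4]<4000: print(n,"grey",s,M@(plane(n,*c,.045)[:2]-c0))
E
```

```text
bin [ 0.0361 -0.2432]
bin [-0.0436 -0.2383]
bin [-0.0445 -0.1216]
bin [ 0.0348 -0.1207]
scene purple [ 234  304   53   64 2148] [ 0.1515 -0.2835] [ 0.7882 -0.1816  0.03  ]
scene grey [307  91  19  22 307] [-0.5778  0.7205]
scene grey [300 160  25  27 488] [-0.2294  0.3077]
scene grey [ 398  163   42   81 1955] [0.1406 0.4091]
scene grey [ 500  188   29   55 1102] [0.3552 0.5872]
scene grey [ 220  194  108  113 3276] [-0.0297 -0.0863]
scene grey [142 237  26  27 406] [-0.2491 -0.3092]
scene grey [ 267  249  293  171 2846] [ 0.4054 -0.0483]
scene grey [ 329  262   33   46 1183] [ 0.1914 -0.0217]
side purple [ 366  209   41   35 1123] [ 0.1564 -0.2832] [ 0.7929 -0.1803  0.03  ]
side grey [223  95  20  25 335] [0.3826 0.5203]
side grey [226 128  29  39 771] [0.2028 0.3518]
side grey [314 169  22  33 599] [ 0.1994 -0.024 ]
side grey [267 183  43  29 621] [0.0832 0.0585]
side grey [170 207  29  35 738] [-0.1945  0.2774]
side grey [ 315  225   46   43 1229] [-0.0077 -0.1889]
side grey [ 412  271   45   54 1649] [-0.0209 -0.5132]
side grey [539 294  21  34 494] [ 0.1023 -0.807 ]
side grey [307 323  30  29 398] [-0.2991 -0.2974]
side grey [374 323  33  41 885] [-0.219  -0.4627]
side grey [ 532  372   28   48 1022] [-0.1449 -0.8537]
```

```bash

python3 -m jog '[[[0.28,-0.67,0,0,0.5],[0.28,-0.67,0,0,0],[0.28,-0.67,0,0,0],[0.28,-0.67,0,0,0],[0.28,-0.67,0,0,0],[0.28,-0.67,0,0,0],[0.28,-0.67,0,0,0],[0.28,-0.67,0,0,0]]]'
python3 -m jog '[[[0,0,-0.7,0,0],[0,0,-0.7,0,0],[0,0,-0.7,0,0],[0,0,-0.7,0,0],[0,0,-0.7,0,0],[0,0,-0.7,0,0],[0,0,-0.6,0,0],[0,0,-0.6,0,0]]]'
python3 -m jog '[[[0,0,-0.5,0,0],[0,0,-0.4,0,0],[0,0,-0.4,0,0],[0,0,-0.3,0,0],[0,0,-0.25,0,0],[0,0,-0.2,0,0],[0,0,-0.2,0,0],[0,0,0,0,0]]]'
python3 - <<'E'
from h import *
y=np.radians(11.35);M=np.array([[np.cos(y),np.sin(y)],[-np.sin(y),np.cos(y)]])
print(M@(sensors.get_obs()["ee_pos"][:2]-c0))
E
```

```text
time: 22.8
ee_pos: [0.6357, -0.2151, 0.3906]
tcp_rot: [-174.9, 0.1, -78.9]
wrist_force: [0.3, -0.0, 0.9]
opening: 0.0001
grasp_force: 0.0
time: 23.6
ee_pos: [0.6348, -0.2134, 0.1224]
tcp_rot: [-175.0, 0.1, -78.9]
wrist_force: [0.5, 0.2, 0.7]
opening: 0.0002
grasp_force: 0.0
time: 24.4
ee_pos: [0.6354, -0.2136, 0.0112]
tcp_rot: [-175.0, 0.1, -78.9]
wrist_force: [-0.6, -0.3, 0.8]
opening: 0.0
grasp_force: 0.0
[-0.0046 -0.2849]
```

```bash

python3 -m jog '[[[0,0,0.34,0,0],[-0.04,0.196,0,0,0],[-0.04,0.196,0,0,0],[-0.04,0.196,0,0,0],[-0.04,0.196,0,0,0]]]'
python3 -m jog '[[[-0.04,0.196,0,0,0],[-0.04,0.196,0,0,0],[-0.04,0.196,0,0,0]]]'
python3 -m jog '[[[-0.032,0.157,0,0,0],[-0.032,0.157,0,0,0]]]'
python3 -m jog '[[[-0.016,0.078,0,0,0]]]' | egrep 'pos|force'
python3 -m jog '[[[-0.016,0.078,0,0,0]]]' | egrep 'pos|force'
```

```text
time: 24.9
ee_pos: [0.6277, -0.1738, 0.0294]
tcp_rot: [-174.9, 0.0, -78.9]
wrist_force: [1.1, -1.5, -0.2]
opening: -0.0002
grasp_force: 1.2
time: 25.2
ee_pos: [0.6216, -0.1443, 0.0295]
tcp_rot: [-174.9, 0.1, -78.9]
wrist_force: [0.7, -1.3, -1.1]
opening: -0.0
grasp_force: 0.9
time: 25.4
ee_pos: [0.6185, -0.1287, 0.0295]
tcp_rot: [-174.9, 0.1, -78.9]
wrist_force: [0.1, -1.5, -0.1]
opening: 0.0004
grasp_force: 0.8
ee_pos: [0.6177, -0.1248, 0.0296]
wrist_force: [0.3, -1.4, -1.4]
grasp_force: 0.7
ee_pos: [0.6171, -0.1214, 0.0296]
wrist_force: [-0.2, -1.6, -1.0]
grasp_force: 0.8
```

```bash

for i in 1; do python3 -m jog '[[[-0.016,0.078,0,0,0]]]' | egrep 'pos|force'; done
python3 -m jog '[[[-0.012,0.059,0,0,0]]]' | egrep 'pos|force'
python3 -m jog '[[[-0.012,0.059,0,0,0]]]' | egrep 'pos|force'
python3 -m jog '[[[-0.008,0.039,0,0,0]]]' | egrep 'pos|force'
```

```text
ee_pos: [0.6163, -0.1177, 0.0296]
wrist_force: [0.9, -1.1, -2.0]
grasp_force: 0.8
ee_pos: [0.6157, -0.1147, 0.0297]
wrist_force: [0.2, -1.2, -1.2]
grasp_force: 0.8
ee_pos: [0.6151, -0.1118, 0.0296]
wrist_force: [1.2, -1.8, -0.9]
grasp_force: 0.8
ee_pos: [0.6151, -0.1115, 0.0299]
wrist_force: [2.3, -18.1, -1.1]
grasp_force: 8.5
```

The bin is home: the force rose sharply at TCP y −181 mm in the mill frame, exactly as predicted. I'll retract, lift and verify.

```bash

python3 -m jog '[[[0.02,-0.1,0,0,0],[0.06,-0.3,0,0,0],[0.08,-0.39,0,0,0],[0.08,-0.39,0,0,0],[0.04,-0.2,0.4,0,0],[0,0,0.7,0,0],[0,0,0.8,0,0],[0,0,0.8,0,0]]]'
python3 -m jog '[[[-0.3,-0.1,0.8,0,0],[-0.4,-0.1,0.5,0,0],[-0.4,-0.1,0.4,0,0],[-0.4,-0.1,0,0,0],[0,0,0,0,0]]]'
python3 - <<'E'
from h import *
measpin("f1")
a=cv2.imread("pics/f1scene.png");b=cv2.imread("pics/f1side.png")
cv2.imwrite("pics/fz.png",np.hstack([cv2.resize(a[140:320,200:380],(400,400),interpolation=2),cv2.resize(b[125:305,230:410],(400,400),interpolation=2)]))
E
```

```text
time: 26.8
ee_pos: [0.6286, -0.1807, 0.1657]
tcp_rot: [-174.9, 0.1, -79.0]
wrist_force: [1.3, -0.4, -0.7]
opening: 0.0
grasp_force: 0.0
time: 27.3
ee_pos: [0.5526, -0.2011, 0.2513]
tcp_rot: [-174.8, -0.0, -79.1]
wrist_force: [0.5, 0.5, 0.3]
opening: -0.0
grasp_force: 0.0
scene (array([268, 185,   4,  11,  39], dtype=int32), array([269.4615, 189.6667])) (array([0.5019, 0.0213]), np.float64(0.0936), np.float64(208.95))
side (array([277, 204,   5,  11,  36], dtype=int32), array([279.2778, 209.1944])) (array([0.5035, 0.0217]), np.float64(0.092), np.float64(209.22))
(array([ 0.5541, -0.1998]), np.float64(0.268), np.float64(263.63))
```

View pics/fz.png

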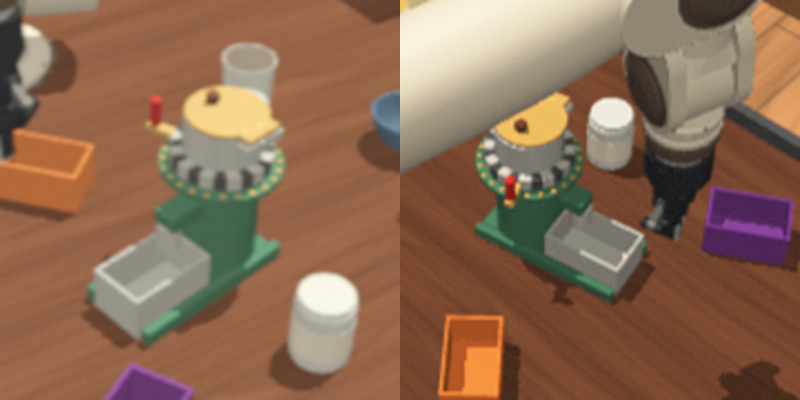

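The lid is shut, the bin sits home under the spout between the rails, the pin is at about 208.5–209°, and the robot is touching nothing. Handing in.

```bash
python3 -c "
from workcell import ticket
print(ticket.job_done())"
```

```text
the job is handed in; nothing more can be done
None
```

The job is handed in at about 27 s: the ring went to its hard stop and back about 60° (four clicks), the lid is shut and the bin is fully home; my first ring sweep ran into the last joint's limit, which nudged the pin counter-clockwise and left the tool tilted about 5°, but I redid the sweep and nothing else was touched.

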